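# Press the end cap onto a sample canister with a bench ratchet clamp

### The arm

A 6-joint arm with a two-finger parallel gripper is mounted at the origin on the work surface. World frame = base frame: x ahead of the robot, y to its left, z up, the work surface at z = 0. Lengths are in mm, angles in rad, forces in N, time in s.
With the tool pointing down it reaches from about 400 to 825 mm from the base axis. Payload 7 kg.
Tool frame: the origin (TCP) lies on the centre line of the jaws, within the pads' length; the fingertips stand 19 mm ahead of it and the grasp point (between the pads) is the TCP; z points along the fingers, y is the direction in which the jaws open and shut (so a half turn about z gives the same grasp; the last joint's range is limited). The gripper opens to 85 mm and grips with 20 to 120 N. Pads are 22 mm wide; open, the fingers measure 114 mm over their backs; the gripper's body (76 mm by 85 mm) begins 54 mm behind the grasp point. The pads swing forward as they close: fully open they stand 13 mm farther back than shut.
Start: joints at [1.451, 0.359, 0.012, 0, -1.224, -0.288], TCP at [267.705, 619.62, 250.302] pointing down, gripper open.
Joint ranges: [-3.07, 3.07], [-1.43, 2.12], [-1.02, 1.25], [-3.03, 1.67], [-3.05, -0], [-3.03, 3.03]. Speed limits (rad/s): [2.39, 2.39, 3.01, 3.14, 3.14, 3.14].

### API

Orientations are given as a 3x3 rotation matrix whose columns are the frame's x, y, z axes.
In Python, from station import ctrl, grab_frame, order, search_frame, trace gives the robot as it stands.
- The arm moves only by the shell command python3 -m crank 'ROWS' [OPENING] [FORCE]. ROWS is JSON, a list that holds one entry, the list of rows, each a list of 6 numbers: the shift along the tool's x, y, z in m, then the turn, a rotation vector about the tool's x, y, z in rad. In form: [[[dx, dy, dz, wx, wy, wz], ...]]. A call has 1 to 20 rows; each row shifts and turns the commanded pose from where the row before left it, along the tool's axes as they then stand; what a row does not reach is not made up. A row lasts 1/10 s, in which the tool goes at most 50 mm and 8.59 degrees, less where a joint would pass 70% of its speed; a pose out of reach is approached as far as the arm can. A call is refused whole if a number of a shift passes 0.05 or a number of a turn 0.15, either way. A call with a gripper value outside its range is refused whole. OPENING is the closure, from 0 (fully open) to 1 (shut), set as the call begins (- or left out, the last holds). The fingers move at their own pace and stop on an object; FORCE is the grip in N (left out, the last holds). Time passes only in rows, so rows that do not move let the fingers close. It gives the time, the measured TCP pose, the force and the opening at its end, in the units of the state.
- ctrl.get_state(): the state, without advancing time (a new reading comes with each control period).
- grab_frame(name): name is "side" or "top" or "wrist"; returns a dict with "img" (400x640x3 uint8, red, green, blue), "vertical_fov" (degrees; the focal length in pixels is half the picture's height over the tangent of half this angle, whatever the lens; pixels are square), "cx", "cy" (the principal point, pixels), "world_from_camera" (4x4, takes a point from camera to world coordinates); the wrist camera has in their place "T_tool_cam" (4x4, takes a point from camera to tool coordinates, whose origin is the TCP and whose axes are the flange's). Camera axes: x right, y up, looking along -z (the intrinsics and any distortion apply to the point x, -y, -z); pixel columns grow to the right and rows downward; lengths in mm; the calibration is good to about 2 mm. A picture is of the moment at which its call begins: read the wrist's pose just before it. There is no depth.
- order.close_job(): hands the job in, once; it reports no verdict.
Trained networks look in a picture, given as the dict that the camera call returned (one of the last four; its "shot" number tells which), for a name from the list of things; names that differ only in an ending like _2 or _b are one class to them, and where a whole thing is asked for, a point or a joint stands for the part that bears it (a point fixed in the world has none). Each returns a list of dicts, best first, with "score" (0 to 1); they miss things now and then, are a little off and sometimes report something else, mostly with a low value. They report only what shows in the picture. A call takes as long as a camera call.
- search_frame(picture, query): "extent" ([centre column, centre row, width, height] in pixels, round what is visible of it).
- trace(picture, query): "region" (400x640 bool, what is visible of it) and "extent" ([centre column, centre row, width, height] in pixels, round what is visible of it).
The state is a dict: "t": time; "qpos": joint angles; "dq": joint speeds; "tau": joint torques, N m; "eef_pos": TCP position; "orientation": TCP orientation; "wrist_force": force on the tool from outside, world axes, zero at the start; "wrist_torque": the same for the moment, N m; "width": finger opening in mm.
Only numpy, scipy, OpenCV 4.12 (cv2) and the standard library are available. Lean on these libraries where they do the work, as an engineer would, in place of code of your own. Each camera call takes 0.05 s, during which the arm holds its last target.

### The job

Pump the trigger of the bench clamp until its jaw has pressed the protruding grey cap firmly and fully home on the metal sample canister, stopping as soon as you feel it go solid so that the thin cap is not over-pressed. Then hold the clamp's release button down until the jaw has sprung all the way back, and leave the clamp at rest. Work the clamp only by its trigger and release button (do not push the cap or the jaw by hand), and leave everything else on the bench where it is.

Things in the scene. Friction and masses are not known exactly. Their poses are not given: they have to be found in the camera images.
- clamp: Ratchet clamp on a plywood board (local x -130..70, y -180..280 mm, 18 thick). Origin at table height under the grey housing; +y runs along the steel bar (axis 55 mm up) to the moving jaw, +z up, the canister lies on the -x side. Housing 46 mm wide, y -85..60, top 85 mm up. Fixed black handle post 26 mm wide, y -14..0, to 142 mm up, stands between trigger (+y side) and release button (-y side).
- trigger (a joint): Trigger squeeze towards the handle, rad: 0 at rest, 0.44 at its end stop, springs back. Idle for the first 0.1 rad, then 50 mm of jaw per rad; a full stroke gains 12-18 mm. Push at trigger_face: 1-2 N idle, 3-5 N jaw running free, 6-9 N (brief peaks 11) pushing the cap in; once it is seated it climbs about 3 N per mm, mostly short of the end stop. 13-14 N is firmly seated, over 18 N over-pressed.
- trigger_face (a point): Centre of the black trigger paddle's outer face (turned to clamp +y, away from the handle): push here along clamp -y. Paddle 36 mm wide, 10 thick, reaching 19 mm above this point (top 152 mm above the table) and 39 below. Swings 100 mm about the hinge; at rest leans 0.2 rad to +y, squeezed home 0.24 rad to -y, so the point moves 44 mm. 70 mm free room in front of it.
- trigger_pivot (a point): Hinge of the trigger, along clamp x, 35 mm above the table at clamp local y 45 mm.
- release_top (a point): Top centre of the black round release button (24 mm diameter) on the housing, clamp local y -51 mm, 114 mm above the table. Press straight down: 1 to 3 N (up to 15 N if the jaw was left tight on the cap), hard stop after 7 mm. From 3 mm down the ratchet is free; it catches again at once when the button comes up. It bobs up to 2.5 mm as the ratchet clicks.
- jaw (a joint): Travel of the jaw and its bar towards the canister, m: 0 fully open (spring stop), grows with pumping, at most 0.062. Ratchet pitch 6 mm: when the trigger is let go the jaw drops back up to 6 mm onto the ratchet. With the release held down a weak spring draws it back to 0 in about 1 s.
- jaw_face (a point): Centre of the jaw's round black rubber pad (38 mm diameter), the face that meets the cap; 55 mm above the table, 58 mm to the clamp's -x side of the bar. The pad gives about 1 mm per 12 N.
- cap (a joint): How far the cap is pushed in, m: starts between 0 and 0.006, 0.016 is fully home on the canister. Push fit of about 6 N; stays where it is left. Its seal wants a firm final press by the jaw of about 10 N or more; over 32 N spoils the thin cap.
- cap_face (a point): Centre of the outer face of the grey cap (56 mm diameter, 12 mm thick) on the jaw's side of the canister.
- canister: Aluminium sample canister (54 mm diameter, 84 mm long) lying parallel to the clamp bar in a wooden cradle with a stop block, fixed to the board; its axis is 55 mm above the table. Origin on the board at the canister's closed end, +y along its axis towards the cap; the distance along the bar differs from time to time.
- spare_cap: Bystander: loose spare grey cap lying flat on the board, 56 mm diameter, 12 mm high. Origin at underside centre.
- brush: Bystander: brush with wooden handle, about 200 mm long, lying on the table.
- canister_done: Bystander: finished canister standing upright on the table, 56 mm diameter, 96 mm high, origin at underside centre.
- sherd_a: Bystander: pottery sherd, about 70 mm, flat on the table.
- sherd_b: Bystander: pottery sherd, about 80 mm, flat on the table.
- jar: Bystander: glass jar, 60 mm diameter, 75 mm high, origin at underside centre.
- spatula: Bystander: spatula, 200 mm long, lying on the table.

How it is judged:
By the outcome, as a careful person would: the job done as asked, in the order asked, and still so for the second after the job is handed in, with the robot touching nothing.
It also fails if it takes over 61 s, if anything falls off the work surface, if the arm or the gripper's body presses on something with over 40 N, if the wrist force passes 120 N, or if a joint passes its speed limit or range.

## Working session

There is one attempt and no reset: what is moved stays moved. The work goes in short steps, Python scripts to look and compute and a shell command to move; the robot and the scene stay as the last step left them, time stands still between calls to the robot, and variables do not carry over. Pictures are saved under pics/ and viewed, and the job is handed in when it is done.

```bash
mkdir -p pics; ls
python3 - <<'E'
from station import ctrl, grab_frame
import cv2
for n in ["side","top","wrist"]:
    f=grab_frame(n); cv2.imwrite(f"pics/{n}0.png",f["img"][:,:,::-1])
    print(n,{k:v for k,v in f.items() if k!="img"})
print(ctrl.get_state())
E
```

```text
pics
side {'vertical_fov': 45.64944334529805, 'cx': 317.03637448707127, 'cy': 192.62869478326203, 'world_from_camera': array([[ 9.12841394e-01,  2.51738044e-01, -3.21478689e-01,
         1.09198930e+02],
       [-4.07917007e-01,  5.96971294e-01, -6.90817624e-01,
        -8.55426600e+02],
       [ 1.80084716e-02,  7.61743547e-01,  6.47628338e-01,
         9.38387328e+02],
       [ 0.00000000e+00,  0.00000000e+00,  0.00000000e+00,
         1.00000000e+00]]), 'shot': 1}
top {'vertical_fov': 49.37801313636031, 'cx': 320.2248998819217, 'cy': 200.55596914244518, 'world_from_camera': array([[-2.60246097e-02,  9.95126372e-01, -9.51116328e-02,
         3.99728787e+02],
       [-9.99604119e-01, -2.69227194e-02, -8.17146129e-03,
        -1.28347568e+01],
       [-1.06923004e-02,  9.48613208e-02,  9.95433074e-01,
         1.36293511e+03],
       [ 0.00000000e+00,  0.00000000e+00,  0.00000000e+00,
         1.00000000e+00]]), 'shot': 2}
wrist {'vertical_fov': 61.737707816337725, 'cx': 325.93630685504627, 'cy': 198.19793979837084, 'T_tool_cam': array([[ 1.34272640e-03,  9.57032348e-01,  2.89978071e
[... 372 characters left out ...]
-02, -2.69443824e-04,
       -1.22405767e+00, -2.88099825e-01]), 'dq': array([-0.00061169, -0.00158421,  0.00436656,  0.00080017, -0.00095511,
       -0.00147315]), 'tau': array([-1.06466137e-03, -5.83875418e+01,  2.93649226e+01,  6.94055378e+00,
       -4.33577647e-03, -8.47490440e-06]), 'eef_pos': array([267.58275015, 619.3520846 , 249.58414382]), 'orientation': array([[ 9.17960284e-01, -3.96672109e-01, -3.94168124e-04],
       [-3.96672293e-01, -9.17959562e-01, -1.15515931e-03],
       [ 9.63890818e-05,  1.21674594e-03, -9.99999255e-01]]), 'wrist_force': array([ 0.51871247, -0.20102794,  0.40806445]), 'wrist_torque': array([0.00151241, 0.01905558, 0.01165963]), 'width': 85.42526605463979}
```

View pics/side0.png

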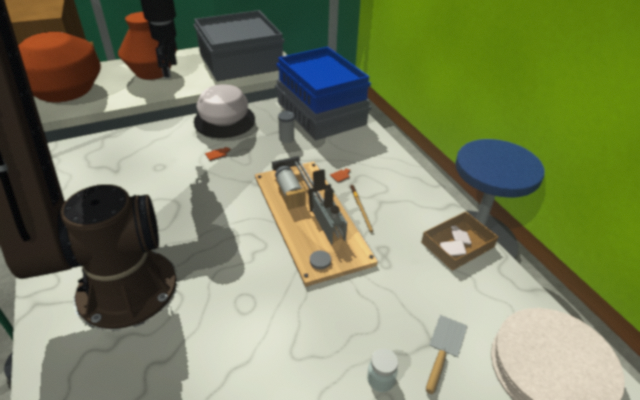

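View pics/top0.png

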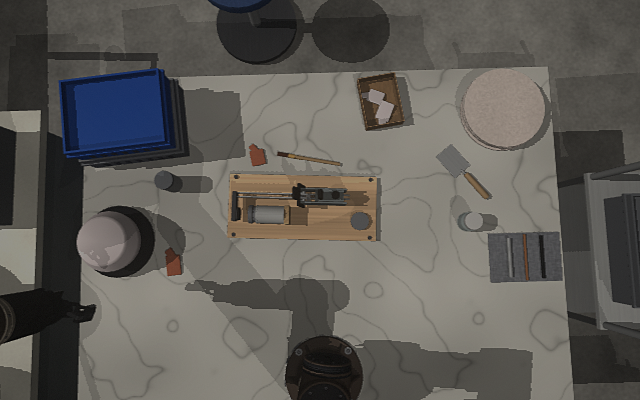

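View pics/wrist0.png

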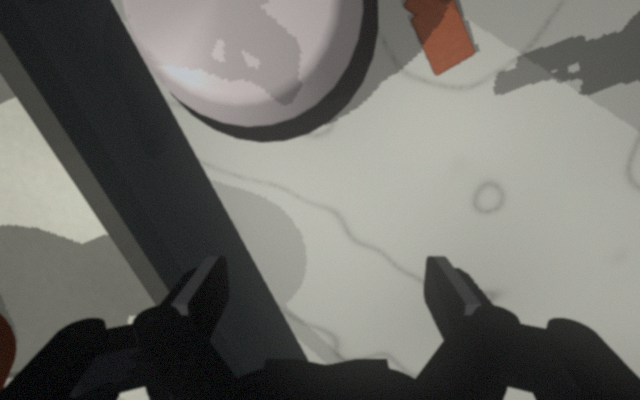

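Top view: the board spans columns 228–380 and rows 172–240, so clamp +y points roughly along world +y. The housing and trigger sit near (320,195). Next I'll fit the board pose.

```bash
cat > h.py <<'E'
import numpy as np, cv2
from station import ctrl, grab_frame, search_frame, trace
def K(f):
    h=f["img"].shape[0]; return h/2/np.tan(np.radians(f["vertical_fov"])/2)
def wfc(f,st=None):
    if "world_from_camera" in f: return f["world_from_camera"]
    T=np.eye(4);T[:3,:3]=st["orientation"];T[:3,3]=st["eef_pos"]; return T@f["T_tool_cam"]
def topl(f,uv,z,st=None):
    T=wfc(f,st);k=K(f)
    d=T[:3,:3]@np.array([(uv[0]-f["cx"])/k,-(uv[1]-f["cy"])/k,-1]);o=T[:3,3]
    return o+d*(z-o[2])/d[2]
def proj(f,P,st=None):
    T=wfc(f,st);k=K(f);p=T[:3,:3].T@(np.asarray(P)-T[:3,3])
    return np.array([f["cx"]+k*p[0]/-p[2], f["cy"]-k*p[1]/-p[2]])
E
python3 - <<'E'
from h import *
f=grab_frame("top")
im=f["img"]
cv2.imwrite("pics/topc.png",cv2.resize(im[160:255,215:395],None,fx=4.4,fy=4.4,interpolation=cv2.INTER_CUBIC)[:,:,::-1])
s=grab_frame("side")
cv2.imwrite("pics/sidec.png",cv2.resize(s["img"][145:290,245:390],None,fx=4.1,fy=4.1,interpolation=cv2.INTER_CUBIC)[:,:,::-1])
for fr in (f,s):
  for q in ["clamp","trigger","trigger_face","release_top","canister","cap","jaw","canister_done","spare_cap"]:
    r=search_frame(fr,q)[:2]; print(q,[(np.round(x["extent"]),round(x["score"],2)) for x in r])
t=trace(f,"clamp")
if t: 
    m=t[0]["region"]; print(t[0]["extent"],m.sum())
hsv=cv2.cvtColor(im,cv2.COLOR_RGB2HSV); print(hsv[230,300],hsv[182,370],hsv[250,300])
E
```

```text
clamp [(array([301., 205., 154.,  67.]), 0.93)]
trigger []
trigger_face [(array([298., 196.,  12.,  21.]), 0.48)]
release_top [(array([333., 194.,   8.,   2.]), 0.44)]
canister [(array([270., 213.,  45.,  22.]), 0.73)]
cap [(array([250., 214.,   5.,  14.]), 0.67)]
jaw [(array([290., 205., 112.,  29.]), 0.89)]
canister_done [(array([168., 181.,  28.,  24.]), 0.76), (array([252., 215.,   8.,  17.]), 0.56)]
spare_cap [(array([360., 221.,  18.,  17.]), 0.6)]
clamp []
trigger [(array([319., 191.,  26.,  38.]), 0.96), (array([309., 198.,  75.,  83.]), 0.64)]
trigger_face [(array([320., 188.,  17.,  38.]), 0.76)]
release_top []
canister [(array([292., 187.,  26.,  43.]), 0.95), (array([308., 197.,  74.,  84.]), 0.16)]
cap []
jaw [(array([307., 197.,  72.,  80.]), 0.7), (array([289., 128.,  11.,  31.]), 0.68)]
canister_done [(array([286., 128.,  10.,  29.]), 0.78), (array([336., 212.,   7.,   9.]), 0.53)]
spare_cap [(array([321., 259.,  24.,  20.]), 0.86), (array([449., 354.,  39.,  76.]), 0.68)]
[303.1, 207.8, 151.9, 69.1] 8218
[ 16  97 131] [ 16 101 162] [ 21  24 136]
```

Run:
```python
from h import *
f=grab_frame("top"); im=f["img"]
hsv=cv2.cvtColor(im,cv2.COLOR_RGB2HSV)
m=((hsv[:,:,1]>70)&(hsv[:,:,0]>8)&(hsv[:,:,0]<25)).astype(np.uint8)
m[:165]=0;m[250:]=0;m[:,:222]=0;m[:,388:]=0
m=cv2.morphologyEx(m,cv2.MORPH_OPEN,np.ones((3,3),np.uint8))
n,l,st,c=cv2.connectedComponentsWithStats(m); i=1+np.argmax(st[1:,4])
pts=np.argwhere(l==i)[:,::-1].astype(np.float32)
P=np.array([topl(f,p,18)[:2] for p in pts],dtype=np.float32)
r=cv2.minAreaRect(P); print(r); b=cv2.boxPoints(r); print(b)
print([proj(f,[*q,18]).round(1) for q in b])
```

```text
((510.69647216796875, 55.71018981933594), (458.714599609375, 199.249755859375), 87.11848449707031)
[[ 399.6676  -168.3489 ]
 [ 598.6654  -178.36533]
 [ 621.72534  279.7693 ]
 [ 422.72754  289.7857 ]]
[array([375.5, 240.7]), array([376.2, 176.6]), array([229.6, 173.3]), array([226.7, 237.1])]
```

View pics/topc.png

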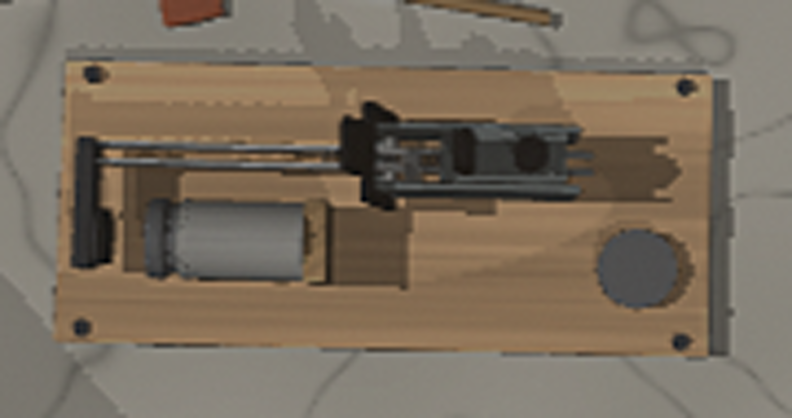

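View pics/sidec.png

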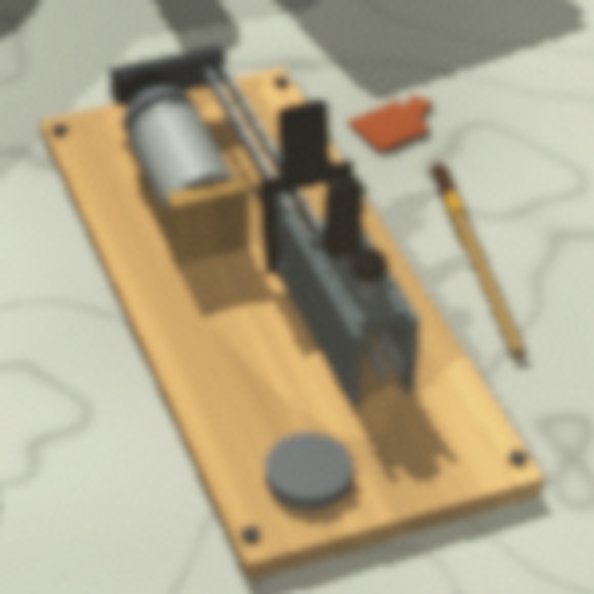

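The fit gives the clamp origin at about (538, 4), with +y at a world heading of 87.1°. The crops agree: trigger near crop (375,150), button near (532,153). I'll close the gripper, yaw so tool x lies along clamp +y, then move to a spot high in front of the trigger.

```bash
python3 -m crank '[[[0,0,0,0,0,-0.148],[0,0,0,0,0,-0.148],[0,0,0,0,0,-0.148],[0,0,0,0,0,-0.148],[0,0,0,0,0,-0.148],[0,0,0,0,0,-0.148],[0,0,0,0,0,-0.148],[0,0,0,0,0,-0.148],[0,0,0,0,0,-0.148],[0,0,0,0,0,-0.148],[0,0,0,0,0,-0.148],[0,0,0,0,0,-0.148],[0,0,0,0,0,-0.148]]]' 1 60
```

```text
t: 2.55
eef_pos: [267.7, 619.6, 250.3]
orientation: [[0.048, 0.999, 0.0], [0.999, -0.048, 0.0], [0.0, 0.0, -1.0]]
wrist_force: [0.3, 0.2, 0.6]
width: -0.1
```

```bash
python3 -m crank '[[[-0.041,0.025,0,0,0,0],[-0.041,0.025,0,0,0,0],[-0.041,0.025,0,0,0,0],[-0.041,0.025,0,0,0,0],[-0.041,0.025,0,0,0,0],[-0.041,0.025,0,0,0,0],[-0.041,0.025,0,0,0,0],[-0.041,0.025,0,0,0,0],[-0.041,0.025,0,0,0,0],[-0.041,0.025,0,0,0,0],[-0.041,0.025,0,0,0,0],[-0.041,0.026,0,0,0,0],[0,0,0,0,0,0]]]'
python3 - <<'E'
from h import *
st=ctrl.get_state()
f=grab_frame("wrist"); cv2.imwrite("pics/w1.png",f["img"][:,:,::-1])
t=grab_frame("top"); cv2.imwrite("pics/t1.png",cv2.resize(t["img"][150:260,215:395],None,fx=4.4,fy=4.4,interpolation=cv2.INTER_CUBIC)[:,:,::-1])
print(st["eef_pos"],st["wrist_force"])
o=np.array([538.5,4.9,0]);X=np.array([.9987,-.0503,0]);Y=np.array([.0503,.9987,0])
def C(x,y,z): return o+x*X+y*Y+np.array([0,0,z])
for n,p in dict(face=(0,65,133),ptopL=(-18,69,152),ptopR=(18,69,152),post=(0,-7,142),rel=(0,-51,114),jaw=(-58,0,55)).items(): print(n,proj(f,C(*p),st).round(),proj(t,C(*p)).round(1))
for q in ["trigger_face","release_top","trigger"]:
    print(q,[(np.round(x["extent"]),round(x["score"],2)) for x in search_frame(f,q)[:2]])
E
```

```text
t: 3.85
eef_pos: [543.1, 107.5, 250.2]
orientation: [[0.06, 0.998, -0.0], [0.998, -0.06, -0.001], [-0.001, 0.0, -1.0]]
wrist_force: [-0.3, -0.1, -0.4]
width: -0.2
[543.09451705 107.49939061 250.20525672] [-0.32535258 -0.12666277 -0.37773037]
face [327. 245.] [294.5 192.7]
ptopL [303. 252.] [292.4 198.3]
ptopR [352. 251.] [292.8 185.5]
post [328. 330.] [319.8 192.9]
rel [328. 350.] [335.1 194.3]
jaw [273. 270.] [317.3 215.2]
trigger_face [(array([326., 239.,  76.,  32.]), 0.84), (array([282., 117., 109., 234.]), 0.17)]
release_top [(array([327., 351.,  14.,  23.]), 0.63)]
trigger [(array([326., 240.,  79.,  34.]), 0.77)]
```

View pics/w1.png

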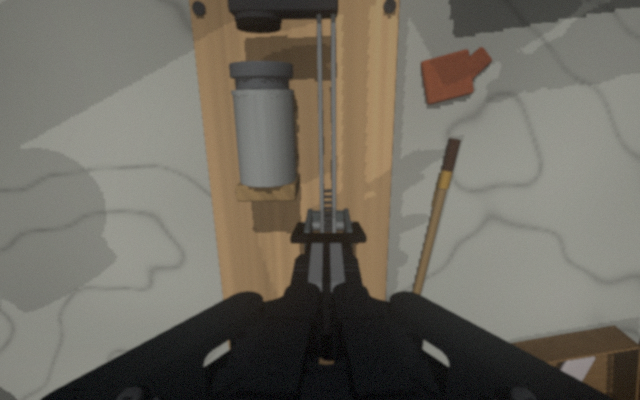

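The release button and trigger are detected at (327,351) and (326,239). The predictions were (328,350) and (327,245), so the pose fit holds. I'll tilt so the fingertip leads, then descend in front of the paddle.

```bash
python3 -m crank '[[[0,0,0,0,-0.117,0],[0,0,0,0,-0.117,0],[0,0,0,0,-0.116,0],[0.012,0,0.032,0,0,0],[0.012,0,0.032,0,0,0],[0.011,0,0.032,0,0,0],[0,0,0,0,0,0]]]'
python3 - <<'E'
from h import *
st=ctrl.get_state()
f=grab_frame("wrist"); cv2.imwrite("pics/w2.png",f["img"][:,:,::-1])
s=grab_frame("side")
cv2.imwrite("pics/s2.png",cv2.resize(s["img"][100:260,245:405],None,fx=3.7,fy=3.7,interpolation=cv2.INTER_CUBIC)[:,:,::-1])
print(st["eef_pos"],st["wrist_force"],st["orientation"].round(3))
E
```

```text
t: 4.8
eef_pos: [538.7, 111.8, 144.6]
orientation: [[0.048, 0.999, -0.024], [0.937, -0.053, -0.346], [-0.347, -0.006, -0.938]]
wrist_force: [-0.7, 0.4, 0.6]
width: -0.2
[538.70905736 111.79849037 144.55256311] [-0.69716991  0.35029981  0.59028893] [[ 0.048  0.999 -0.024]
 [ 0.937 -0.053 -0.346]
 [-0.347 -0.006 -0.938]]
```

View pics/w2.png

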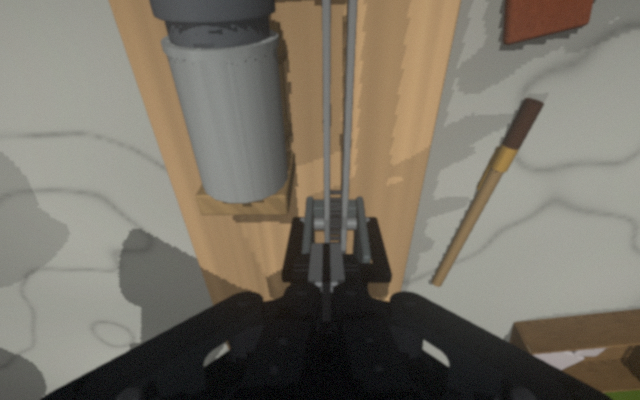

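View pics/s2.png

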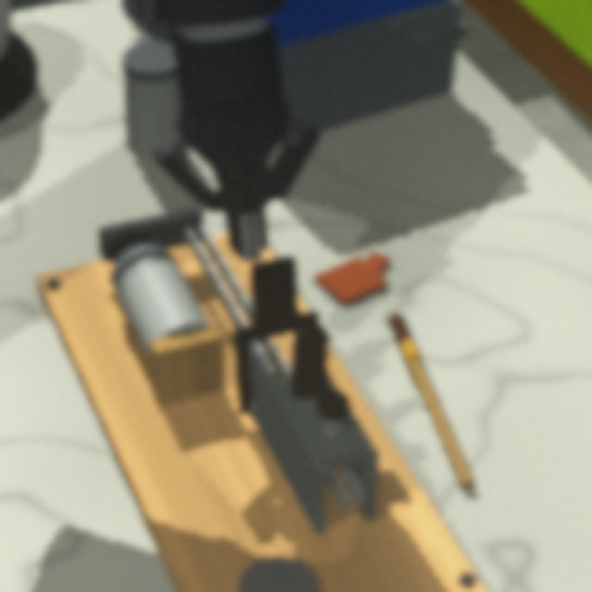

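The finger is about 5 mm to the clamp's −x side of the paddle centre and about 20 mm in front of it. I'll correct sideways and approach until it touches.

```bash
python3 -m crank '[[[-0.0047,0.003,0.0017,0,0,0],[-0.0047,0.003,0.0017,0,0,0],[-0.0047,0,0.0017,0,0,0],[-0.0028,0,0.001,0,0,0],[0,0,0,0,0,0]]]';python3 -m crank '[[[-0.0028,0,0.001,0,0,0],[-0.0028,0,0.001,0,0,0],[0,0,0,0,0,0]]]'
```

```text
t: 5.4
eef_pos: [546.4, 92.9, 148.6]
orientation: [[0.052, 0.998, -0.019], [0.938, -0.055, -0.342], [-0.343, 0.0, -0.939]]
wrist_force: [-0.5, -0.0, 0.2]
width: -0.1
t: 5.7
eef_pos: [546.2, 87.6, 148.3]
orientation: [[0.051, 0.999, -0.018], [0.938, -0.055, -0.342], [-0.343, 0.0, -0.939]]
wrist_force: [-0.2, 0.9, -0.2]
width: -0.1
```

```bash
python3 -m crank '[[[-0.0028,0,0.001,0,0,0],[-0.0028,0,0.001,0,0,0],[0,0,0,0,0,0]]]'
```

```text
t: 6.0
eef_pos: [545.8, 81.6, 148.3]
orientation: [[0.051, 0.999, -0.019], [0.938, -0.055, -0.342], [-0.343, 0.0, -0.939]]
wrist_force: [0.9, 0.7, 0.9]
width: 0.3
```

```bash
python3 -m crank '[[[-0.0038,0,0.0014,0,0,0],[-0.0038,0,0.0014,0,0,0],[0,0,0,0,0,0]]]'; python3 -m crank '[[[-0.0038,0,0.0014,0,0,0],[-0.0038,0,0.0014,0,0,0],[0,0,0,0,0,0]]]'
python3 - <<'E'
from h import *
s=grab_frame("side")
cv2.imwrite("pics/s3.png",cv2.resize(s["img"][120:260,255:395],None,fx=4,fy=4,interpolation=cv2.INTER_CUBIC)[:,:,::-1])
E
```

```text
t: 6.3
eef_pos: [545.6, 73.5, 148.5]
orientation: [[0.051, 0.999, -0.018], [0.938, -0.055, -0.342], [-0.342, 0.001, -0.94]]
wrist_force: [1.1, 2.5, 1.7]
width: -0.5
t: 6.6
eef_pos: [545.0, 65.1, 148.3]
orientation: [[0.052, 0.999, -0.019], [0.938, -0.055, -0.342], [-0.343, 0.0, -0.939]]
wrist_force: [1.8, 3.0, 0.9]
width: 0.1
```

View pics/s3.png

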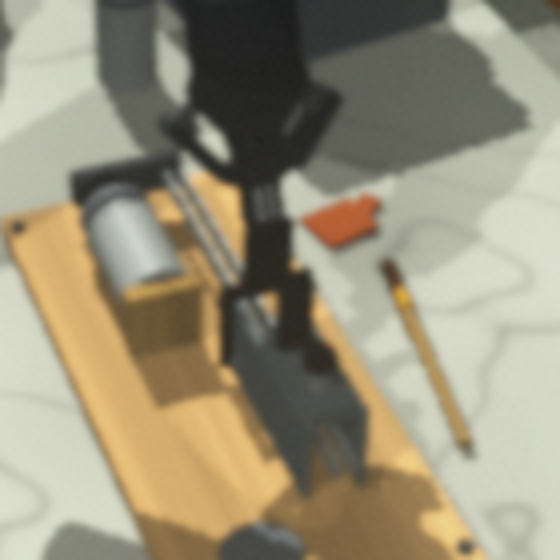

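Side view: the finger is on the paddle at about (268,215). The reaction of about 3 N means the jaw is running free. Finishing this stroke.

```bash
python3 -m crank '[[[-0.0038,0,0.0014,0,0,0],[-0.0038,0,0.0014,0,0,0],[-0.0038,0,0.0014,0,0,0],[0,0,0,0,0,0]]]'; python3 -m crank '[[[-0.0038,0,0.0014,0,0,0],[-0.0028,0,0.001,0,0,0],[0,0,0,0,0,0]]]'
python3 - <<'E'
from h import *
st=ctrl.get_state(); print(st["wrist_force"])
f=grab_frame("wrist")
cv2.imwrite("pics/w3.png",f["img"][:,:,::-1])
E
```

```text
t: 7.05
eef_pos: [544.1, 52.9, 148.0]
orientation: [[0.052, 0.998, -0.019], [0.938, -0.055, -0.342], [-0.343, -0.0, -0.939]]
wrist_force: [2.0, 2.2, -0.9]
width: 0.1
t: 7.35
eef_pos: [543.4, 45.8, 148.0]
orientation: [[0.052, 0.998, -0.02], [0.938, -0.055, -0.343], [-0.343, -0.001, -0.939]]
wrist_force: [1.3, 2.4, -1.0]
width: -0.2
[ 1.26506669  2.36235058 -1.01360374]
```

View pics/w3.png

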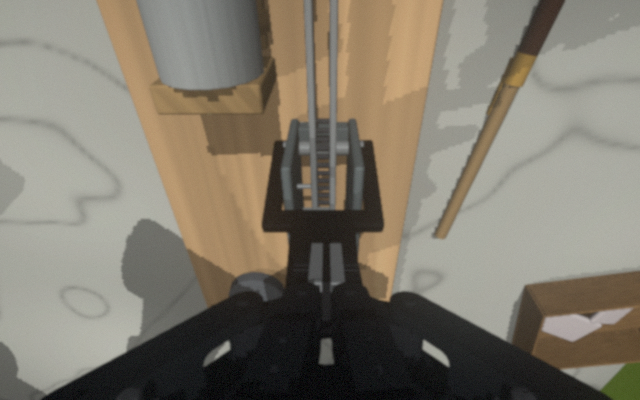

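```bash
python3 -m crank '[[[-0.0019,0,0.0007,0,0,0],[-0.0019,0,0.0007,0,0,0],[0,0,0,0,0,0]]]'
python3 - <<'E'
from h import *
t=grab_frame("top")
cv2.imwrite("pics/t3.png",cv2.resize(t["img"][160:255,215:395],None,fx=4.4,fy=4.4,interpolation=cv2.INTER_CUBIC)[:,:,::-1])
E
```

```text
t: 7.7
eef_pos: [543.5, 43.2, 148.0]
orientation: [[0.051, 0.999, -0.018], [0.939, -0.055, -0.341], [-0.341, 0.0, -0.94]]
wrist_force: [-2.6, 9.7, -0.8]
width: -0.0
```

View pics/t3.png

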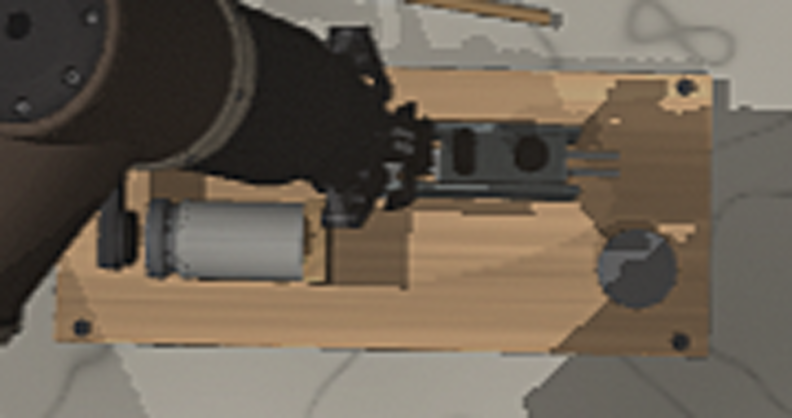

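I hit the end stop near TCP y≈43. The jaw pad has moved from crop column 111 to 137 (about 17 mm), and about 8 mm is left to the cap at 147. Letting the trigger back for stroke 2.

```bash
python3 -m crank '[[[0.0115,0,-0.0042,0,0,0],[0.0115,0,-0.0042,0,0,0],[0.0115,0,-0.0042,0,0,0],[0.0115,0,-0.0042,0,0,0],[0,0,0,0,0,0],[0,0,0,0,0,0]]]'; python3 -m crank '[[[-0.0056,0,0.0021,0,0,0],[-0.0056,0,0.0021,0,0,0],[-0.0056,0,0.0021,0,0,0],[-0.0047,0,0.0017,0,0,0],[0,0,0,0,0,0]]]'
```

```text
t: 8.35
eef_pos: [546.2, 91.7, 148.0]
orientation: [[0.05, 0.999, -0.019], [0.938, -0.054, -0.343], [-0.343, -0.0, -0.939]]
wrist_force: [0.8, -0.1, -0.2]
width: -0.0
t: 8.85
eef_pos: [545.2, 67.6, 148.4]
orientation: [[0.052, 0.998, -0.018], [0.938, -0.055, -0.342], [-0.343, 0.001, -0.939]]
wrist_force: [0.8, 1.4, 2.0]
width: 0.1
```

```bash
python3 -m crank '[[[-0.0038,0,0.0014,0,0,0],[-0.0038,0,0.0014,0,0,0],[0,0,0,0,0,0]]]';  python3 -m crank '[[[-0.0028,0,0.001,0,0,0],[-0.0028,0,0.001,0,0,0],[0,0,0,0,0,0]]]'; python3 -m crank '[[[-0.0028,0,0.001,0,0,0],[-0.0019,0,0.0007,0,0,0],[0,0,0,0,0,0]]]'
```

```text
t: 9.15
eef_pos: [544.7, 60.0, 148.1]
orientation: [[0.051, 0.999, -0.018], [0.938, -0.055, -0.342], [-0.343, 0.0, -0.939]]
wrist_force: [1.1, 3.3, 2.0]
width: -0.1
t: 9.45
eef_pos: [544.4, 54.5, 148.0]
orientation: [[0.051, 0.999, -0.018], [0.938, -0.054, -0.342], [-0.342, 0.0, -0.94]]
wrist_force: [1.7, 5.2, 0.8]
width: 0.1
t: 9.75
eef_pos: [544.2, 50.0, 147.6]
orientation: [[0.051, 0.999, -0.018], [0.938, -0.054, -0.341], [-0.342, 0.0, -0.94]]
wrist_force: [0.9, 6.4, -0.4]
width: 0.5
```

Force is up to 6.4 N, so the cap is being pushed in, right where predicted. I'll finish the stroke carefully, stopping just short of the end stop.

```bash
python3 -m crank '[[[-0.0019,0,0.0007,0,0,0],[-0.0014,0,0.0005,0,0,0],[0,0,0,0,0,0]]]';  python3 -m crank '[[[-0.0019,0,0.0007,0,0,0],[0,0,0,0,0,0]]]'
python3 - <<'E'
from h import *
t=grab_frame("top")
cv2.imwrite("pics/t4.png",cv2.resize(t["img"][160:255,215:395],None,fx=4.4,fy=4.4,interpolation=cv2.INTER_CUBIC)[:,:,::-1])
E
```

```text
t: 10.05
eef_pos: [544.0, 46.8, 147.3]
orientation: [[0.051, 0.999, -0.018], [0.939, -0.054, -0.341], [-0.341, 0.0, -0.94]]
wrist_force: [1.9, 7.1, -2.8]
width: 0.2
t: 10.25
eef_pos: [543.8, 44.5, 147.3]
orientation: [[0.051, 0.999, -0.019], [0.938, -0.054, -0.341], [-0.342, -0.0, -0.94]]
wrist_force: [1.1, 5.8, -1.9]
width: 0.2
```

View pics/t4.png

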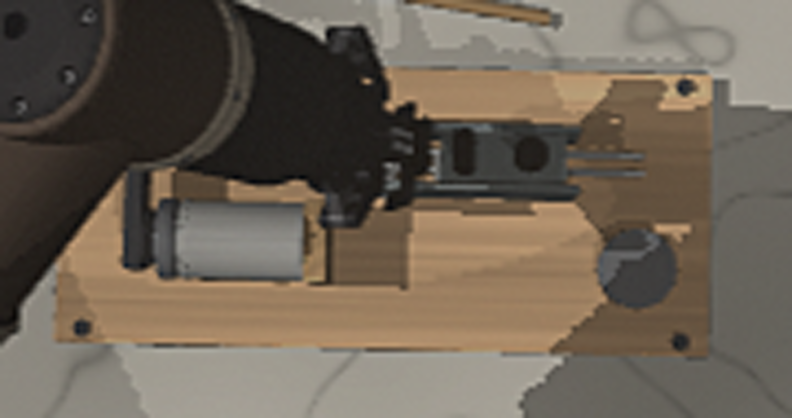

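The jaw is against the cap (column 155) and the cap is part-way in. I'll retract for stroke 3. It should meet the cap near TCP y≈67, and I'll creep from there.

```bash
python3 -m crank '[[[0.0115,0,-0.0042,0,0,0],[0.0115,0,-0.0042,0,0,0],[0.0115,0,-0.0042,0,0,0],[0.0105,0,-0.0038,0,0,0],[0,0,0,0,0,0],[0,0,0,0,0,0]]]'; python3 -m crank '[[[-0.0056,0,0.0021,0,0,0],[-0.0056,0,0.0021,0,0,0],[-0.0056,0,0.0021,0,0,0],[-0.0028,0,0.001,0,0,0],[0,0,0,0,0,0]]]'
```

```text
t: 10.9
eef_pos: [546.1, 92.0, 147.8]
orientation: [[0.05, 0.999, -0.019], [0.938, -0.054, -0.343], [-0.343, -0.001, -0.939]]
wrist_force: [-0.5, 0.5, -0.2]
width: -0.4
t: 11.4
eef_pos: [545.5, 70.4, 148.4]
orientation: [[0.052, 0.998, -0.018], [0.938, -0.055, -0.342], [-0.342, 0.001, -0.94]]
wrist_force: [0.4, 3.6, 2.9]
width: 0.2
```

```bash
python3 -m crank '[[[-0.0019,0,0.0007,0,0,0],[-0.0009,0,0.0003,0,0,0],[0,0,0,0,0,0]]]'; python3 -m crank '[[[-0.0009,0,0.0003,0,0,0],[-0.0009,0,0.0003,0,0,0],[0,0,0,0,0,0]]]'
```

```text
t: 11.7
eef_pos: [545.5, 68.3, 148.3]
orientation: [[0.051, 0.999, -0.018], [0.938, -0.054, -0.342], [-0.342, 0.001, -0.94]]
wrist_force: [-0.5, 4.8, 4.3]
width: 0.1
t: 12.0
eef_pos: [545.4, 66.4, 148.3]
orientation: [[0.051, 0.999, -0.018], [0.938, -0.054, -0.342], [-0.342, 0.001, -0.94]]
wrist_force: [-0.6, 5.8, 4.6]
width: 0.2
```

```bash
python3 -m crank '[[[-0.0009,0,0.0003,0,0,0],[-0.0009,0,0.0003,0,0,0],[0,0,0,0,0,0]]]'; python3 -m crank '[[[-0.0009,0,0.0003,0,0,0],[0,0,0,0,0,0]]]'
```

```text
t: 12.3
eef_pos: [545.3, 64.7, 148.4]
orientation: [[0.051, 0.999, -0.017], [0.938, -0.054, -0.341], [-0.342, 0.001, -0.94]]
wrist_force: [-0.1, 6.1, 4.8]
width: 0.1
t: 12.5
eef_pos: [545.3, 63.8, 148.4]
orientation: [[0.051, 0.999, -0.017], [0.938, -0.054, -0.341], [-0.342, 0.001, -0.94]]
wrist_force: [-1.2, 6.4, 4.4]
width: -0.0
```

```bash
python3 -m crank '[[[-0.0009,0,0.0003,0,0,0],[0,0,0,0,0,0]]]'
```

```text
t: 12.7
eef_pos: [545.2, 62.9, 148.4]
orientation: [[0.051, 0.999, -0.017], [0.938, -0.054, -0.341], [-0.342, 0.001, -0.94]]
wrist_force: [-1.0, 6.5, 3.5]
width: 0.1
```

```bash
python3 -m crank '[[[-0.0009,0,0.0003,0,0,0],[0,0,0,0,0,0]]]'
```

```text
t: 12.9
eef_pos: [545.2, 62.0, 148.4]
orientation: [[0.051, 0.999, -0.017], [0.938, -0.054, -0.341], [-0.342, 0.001, -0.94]]
wrist_force: [-0.5, 7.2, 3.9]
width: -0.0
```

```bash
python3 -m crank '[[[-0.0009,0,0.0003,0,0,0],[0,0,0,0,0,0]]]'
```

```text
t: 13.1
eef_pos: [545.1, 61.0, 148.4]
orientation: [[0.051, 0.999, -0.017], [0.938, -0.054, -0.341], [-0.342, 0.001, -0.94]]
wrist_force: [-0.0, 6.4, 3.2]
width: -0.6
```

```bash
python3 -m crank '[[[-0.0009,0,0.0003,0,0,0],[0,0,0,0,0,0]]]'
```

```text
t: 13.3
eef_pos: [545.1, 60.2, 148.4]
orientation: [[0.051, 0.999, -0.017], [0.939, -0.054, -0.341], [-0.341, 0.001, -0.94]]
wrist_force: [-0.5, 7.6, 4.1]
width: -0.1
```

```bash
python3 -m crank '[[[-0.0009,0,0.0003,0,0,0],[0,0,0,0,0,0]]]'
```

```text
t: 13.5
eef_pos: [545.1, 59.5, 148.4]
orientation: [[0.051, 0.999, -0.017], [0.939, -0.054, -0.341], [-0.341, 0.001, -0.94]]
wrist_force: [-1.3, 8.4, 4.0]
width: 0.2
```

```bash
python3 -m crank '[[[-0.0008,0,0.0003,0,0,0],[0,0,0,0,0,0]]]'
```

```text
t: 13.7
eef_pos: [545.1, 58.9, 148.4]
orientation: [[0.051, 0.999, -0.017], [0.939, -0.054, -0.34], [-0.341, 0.002, -0.94]]
wrist_force: [-1.6, 10.4, 4.3]
width: -0.0
```

```bash
python3 -m crank '[[[-0.0006,0,0.0002,0,0,0],[0,0,0,0,0,0]]]'
```

```text
t: 13.9
eef_pos: [545.1, 58.4, 148.4]
orientation: [[0.051, 0.999, -0.017], [0.939, -0.054, -0.34], [-0.34, 0.002, -0.94]]
wrist_force: [-1.9, 9.5, 4.1]
width: 0.0
```

```bash
python3 -m crank '[[[-0.0006,0,0.0002,0,0,0],[0,0,0,0,0,0]]]'
```

```text
t: 14.1
eef_pos: [545.1, 57.9, 148.4]
orientation: [[0.051, 0.999, -0.017], [0.939, -0.054, -0.34], [-0.34, 0.002, -0.94]]
wrist_force: [-1.7, 10.8, 3.1]
width: 0.2
```

```bash
python3 -c "
from h import *
print(ctrl.get_state()['wrist_force'])
t=grab_frame('top')
cv2.imwrite('pics/t5.png',cv2.resize(t['img'][195:235,225:300],None,fx=10,fy=10,interpolation=cv2.INTER_CUBIC)[:,:,::-1])
print(ctrl.get_state()['wrist_force'])"
```

```text
[-1.68373178 10.83001829  3.11995223]
[-1.98041055 10.75827854  4.60259429]
```

View pics/t5.png

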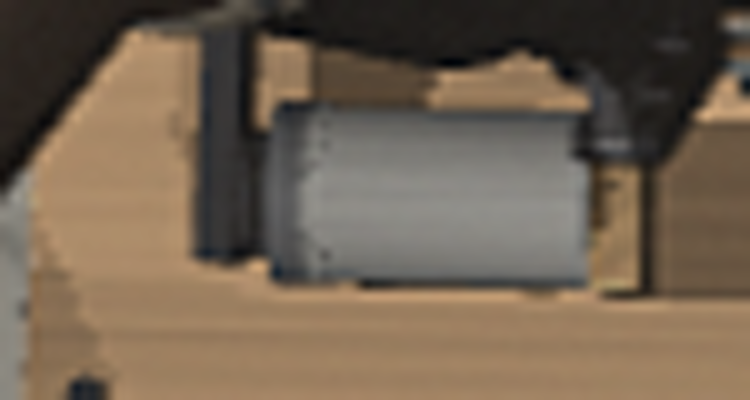

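The cap now sits flush on the canister, columns 270–310 in the crop with no neck showing, and force is climbing. I'll take small steps to 13–14 N.

```bash
python3 -m crank '[[[-0.0006,0,0.0002,0,0,0],[0,0,0,0,0,0]]]'
```

```text
t: 14.35
eef_pos: [545.1, 57.4, 148.4]
orientation: [[0.051, 0.999, -0.016], [0.939, -0.053, -0.34], [-0.34, 0.002, -0.94]]
wrist_force: [-2.5, 12.8, 3.7]
width: -0.2
```

```bash
python3 -m crank '[[[-0.0005,0,0.0002,0,0,0],[0,0,0,0,0,0]]]'
```

```text
t: 14.55
eef_pos: [545.1, 57.0, 148.4]
orientation: [[0.051, 0.999, -0.016], [0.939, -0.053, -0.339], [-0.34, 0.002, -0.94]]
wrist_force: [-1.9, 12.8, 4.0]
width: 0.1
```

```bash
python3 -m crank '[[[-0.0005,0,0.0002,0,0,0],[0,0,0,0,0,0]]]'
```

```text
t: 14.75
eef_pos: [545.1, 56.6, 148.3]
orientation: [[0.051, 0.999, -0.016], [0.939, -0.053, -0.339], [-0.34, 0.002, -0.941]]
wrist_force: [-2.7, 13.2, 4.3]
width: 0.2
```

```bash
python3 -m crank '[[[-0.0003,0,0.0001,0,0,0],[0,0,0,0,0,0],[0,0,0,0,0,0]]]';python3 -c "
from h import *
for i in range(3):
  grab_frame('top');print(ctrl.get_state()['wrist_force'])"
```

```text
t: 15.05
eef_pos: [545.1, 56.4, 148.3]
orientation: [[0.051, 0.999, -0.016], [0.939, -0.053, -0.339], [-0.34, 0.002, -0.941]]
wrist_force: [-2.7, 13.9, 4.7]
width: -0.3
[-2.54959449 14.52797085  4.24570721]
[-2.44817405 13.11169836  4.35721247]
[-2.539418   13.03726516  4.4142672 ]
```

About 13.7 N on average: it has gone solid and is firmly seated. I'll let the trigger go, rise, and level the tool.

```bash
python3 -m crank '[[[0.0108,0,-0.0039,0,0,0],[0.0108,0,-0.0039,0,0,0],[0.0108,0,-0.0039,0,0,0],[0.0108,0,-0.0039,0,0,0],[-0.0102,0,-0.0282,0,0,0],[-0.0102,0,-0.0282,0,0,0],[0,0,0,0,0.116,0],[0,0,0,0,0.116,0],[0,0,0,0,0.116,0],[0,0,0,0,0,0]]]'
```

```text
t: 16.2
eef_pos: [546.8, 99.3, 209.1]
orientation: [[0.057, 0.998, 0.001], [0.998, -0.057, 0.003], [0.003, 0.001, -1.0]]
wrist_force: [0.8, 0.1, 0.2]
width: 0.1
```

```bash
python3 -m crank '[[[-0.0365,-0.0007,0,0,0,0],[-0.0365,-0.0007,0,0,0,0],[-0.0365,-0.0006,0,0,0,0],[-0.0365,-0.0006,0,0,0,0],[0,0,0.03,0,0,0],[0,0,0.02,0,0,0],[0,0,0,0,0,0]]]'
python3 - <<'E'
from h import *
print(ctrl.get_state()['wrist_force'])
st=ctrl.get_state()
f=grab_frame("wrist"); cv2.imwrite("pics/w6.png",f["img"][:,:,::-1])
s=grab_frame("side")
cv2.imwrite("pics/s6.png",cv2.resize(s["img"][120:260,255:395],None,fx=4,fy=4,interpolation=cv2.INTER_CUBIC)[:,:,::-1])
E
```

```text
t: 16.9
eef_pos: [534.1, -45.9, 155.3]
orientation: [[0.055, 0.998, -0.007], [0.998, -0.055, -0.004], [-0.005, -0.007, -1.0]]
wrist_force: [-0.2, 0.2, -0.1]
width: 0.3
[-0.1573335   0.19064041 -0.0562884 ]
```

View pics/w6.png

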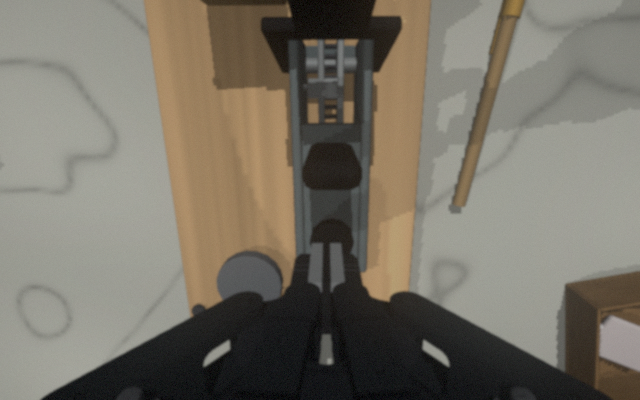

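View pics/s6.png

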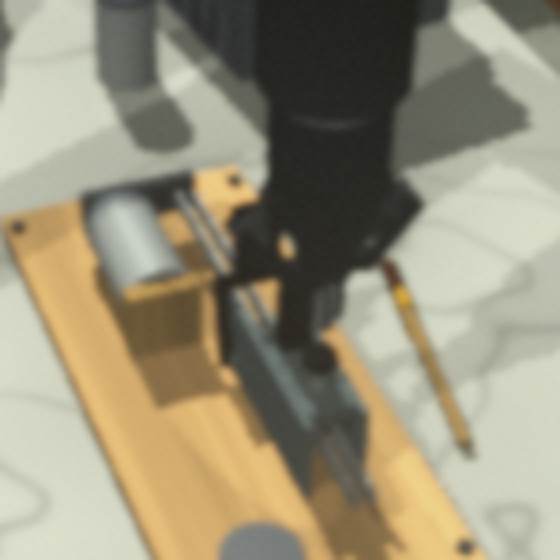

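Run:
```python
from h import *
st=ctrl.get_state()
f=grab_frame("wrist"); 
o=np.array([538.5,4.9,0]);X=np.array([.9987,-.0503,0]);Y=np.array([.0503,.9987,0])
def C(x,y,z): return o+x*X+y*Y+np.array([0,0,z])
for n,p in dict(rel=(0,-51,114),relfront=(0,-39,114),relL=(-12,-51,114),relR=(12,-51,114),postback=(0,-14,142),postL=(-13,-7,142),postR=(13,-7,142)).items(): print(n,proj(f,C(*p),st).round())
R=st["orientation"];p=st["eef_pos"]
print("tip",p+R[:,2]*19, proj(f,p+R[:,2]*19,st), proj(f,p+R[:,2]*19+R[:,0]*11,st))
for n in (f,):
  print([(np.round(x["extent"]),x["score"]) for x in search_frame(n,"release_top")])
```

```text
rel [326. 240.]
relfront [326. 219.]
relL [304. 240.]
relR [348. 240.]
postback [326. 188.]
postL [295. 172.]
postR [356. 172.]
tip [536.23590291 -45.33440903 139.31224844] [326.35080201 261.12217834] [326.39156905 239.52439072]
[(array([326., 234.,  42.,  40.]), 0.64)]
```

In the wrist view the button is centred at (331,237), about 3 mm towards clamp +x from the tip. I'll shift and come down on it.

```bash
python3 -m crank '[[[0,0.003,0,0,0,0],[0,0,0.012,0,0,0],[0,0,0.008,0,0,0],[0,0,0,0,0,0]]]'; python3 -m crank '[[[0,0,0.003,0,0,0],[0,0,0.002,0,0,0],[0,0,0,0,0,0]]]'
```

```text
t: 17.5
eef_pos: [538.1, -45.9, 136.7]
orientation: [[0.055, 0.998, -0.003], [0.998, -0.055, -0.002], [-0.003, -0.003, -1.0]]
wrist_force: [-0.7, -0.3, 0.7]
width: -0.1
t: 17.8
eef_pos: [539.2, -45.8, 133.2]
orientation: [[0.055, 0.999, -0.0], [0.999, -0.055, -0.002], [-0.002, -0.0, -1.0]]
wrist_force: [-0.3, -0.1, 0.3]
width: -0.2
```

```bash
python3 -m crank '[[[0,0,0.002,0,0,0],[0,0,0.002,0,0,0],[0,0,0,0,0,0]]]'; python3 -m crank '[[[0,0,0.0015,0,0,0],[0,0,0,0,0,0]]]'
```

```text
t: 18.1
eef_pos: [539.3, -45.8, 129.3]
orientation: [[0.055, 0.999, 0.0], [0.999, -0.055, -0.002], [-0.002, 0.0, -1.0]]
wrist_force: [-0.3, -1.8, 1.9]
width: -0.0
t: 18.3
eef_pos: [539.4, -45.8, 127.8]
orientation: [[0.055, 0.999, 0.0], [0.999, -0.055, -0.002], [-0.002, 0.0, -1.0]]
wrist_force: [0.3, -1.1, 1.9]
width: 0.1
```

```bash
python3 -m crank '[[[0,0,0.001,0,0,0],[0,0,0,0,0,0],[0,0,0,0,0,0],[0,0,0,0,0,0],[0,0,0,0,0,0],[0,0,0,0,0,0],[0,0,0,0,0,0],[0,0,0,0,0,0],[0,0,0,0,0,0],[0,0,0,0,0,0],[0,0,0,0,0,0],[0,0,0,0,0,0],[0,0,0,0,0,0],[0,0,0,0,0,0],[0,0,0,0,0,0],[0,0,0,0,0,0],[0,0,0,0,0,0],[0,0,0,0,0,0],[0,0,0,0,0,0],[0,0,0,0,0,0]]]'
python3 - <<'E'
from h import *
t=grab_frame("top")
cv2.imwrite("pics/t7.png",cv2.resize(t["img"][160:255,215:395],None,fx=4.4,fy=4.4,interpolation=cv2.INTER_CUBIC)[:,:,::-1])
E
```

```text
t: 20.3
eef_pos: [539.2, -45.7, 126.9]
orientation: [[0.055, 0.999, -0.0], [0.999, -0.055, -0.002], [-0.002, 0.0, -1.0]]
wrist_force: [0.7, -0.5, 2.4]
width: 0.1
```

View pics/t7.png

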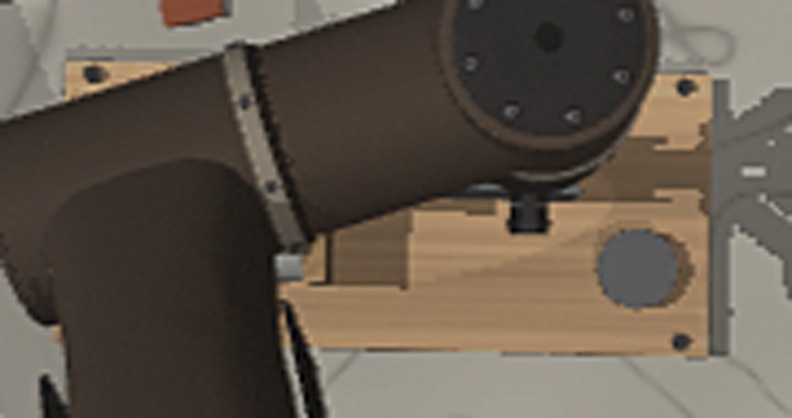

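The arm hides the jaw from above, so I'll check with the side and wrist cameras while still holding the button.

Run:
```python
from h import *
s=grab_frame("side")
cv2.imwrite("pics/s7.png",cv2.resize(s["img"][140:260,255:395],None,fx=5,fy=5,interpolation=cv2.INTER_CUBIC)[:,:,::-1])
```

```text
(no output)
```

View pics/s7.png

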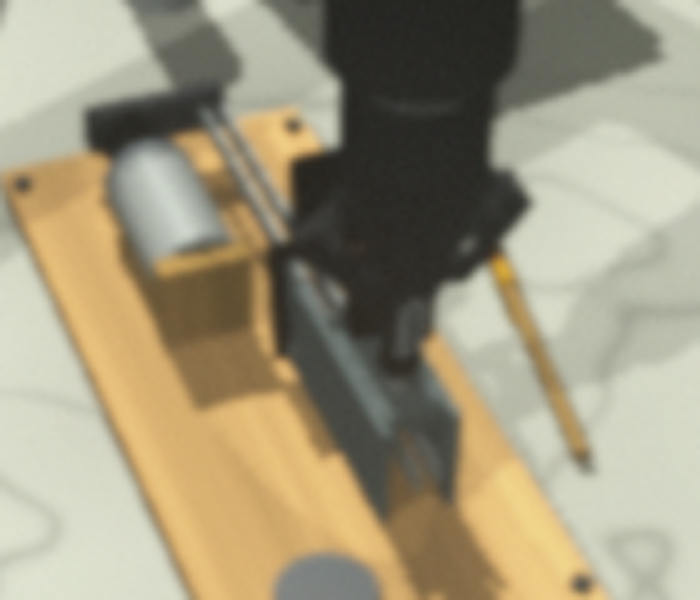

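The jaw is at the far board edge and the bar's tail no longer sticks out of the housing. I'll hold 1 s more, lift straight up, and clear sideways.

```bash
python3 -m crank '[[[0,0,0,0,0,0],[0,0,0,0,0,0],[0,0,0,0,0,0],[0,0,0,0,0,0],[0,0,0,0,0,0],[0,0,0,0,0,0],[0,0,0,0,0,0],[0,0,0,0,0,0],[0,0,0,0,0,0],[0,0,0,0,0,0],[0,0,-0.01,0,0,0],[0,0,-0.04,0,0,0],[0,0,-0.045,0,0,0],[0,0,-0.045,0,0,0],[-0.045,0,0,0,0,0],[-0.045,0,0,0,0,0],[-0.045,0,0,0,0,0],[-0.045,0,0,0,0,0],[0,0,0,0,0,0]]]'
python3 - <<'E'
from h import *
t=grab_frame("top")
cv2.imwrite("pics/t8.png",cv2.resize(t["img"][160:255,215:395],None,fx=4.4,fy=4.4,interpolation=cv2.INTER_CUBIC)[:,:,::-1])
cv2.imwrite("pics/t8full.png",t["img"][:,:,::-1])
E
```

```text
t: 22.3
eef_pos: [527.0, -204.1, 266.5]
orientation: [[0.092, 0.996, -0.001], [0.995, -0.092, -0.04], [-0.04, 0.003, -0.999]]
wrist_force: [-0.2, 0.4, 0.4]
width: -0.3
```

View pics/t8.png

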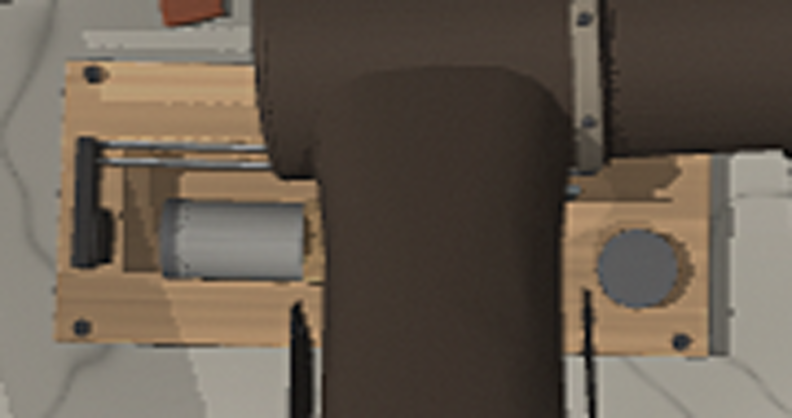

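View pics/t8full.png

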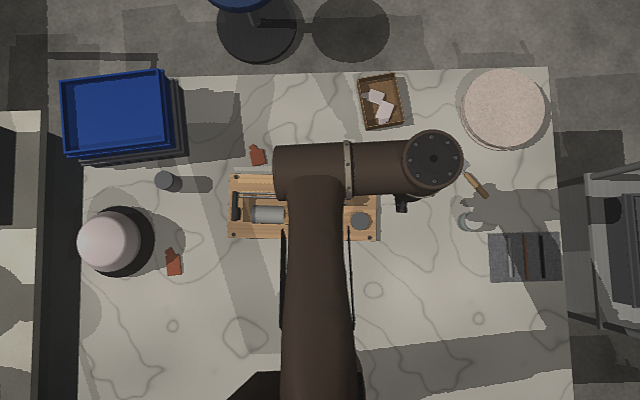

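The jaw plate is back at crop column 88, the same as at the start. The cap face has moved from column 145 to 163 (about 12 mm) with no neck left between cap and canister. The bystanders are where they were and the arm is clear. Handing in.

```bash
python3 -c "
from station import order
print(order.close_job())"
```

```text
the job is handed in; nothing more can be done
None
```

The cap is pressed fully home on the canister and the clamp is released. I handed the job in at about 22 s of the 61 s allowed.

- **Pressing:** It took three trigger strokes. On the third, the push went from 6–7 N while the cap moved to about 13–14.5 N once it went solid, and I stopped there, short of the trigger's end stop. I also touched the end stop once on the first stroke, at about 10 N, before the jaw had reached the cap.
- **Release:** I held the button about 6 mm down for 3 s with 2–2.5 N, then lifted straight off.
- **Last checks:** The final top view shows the jaw back at its starting position and the cap flush, about 12 mm further in than at the start. The loose things in view look unmoved, and the wrist force reads about zero.
- **Not seen:** In that last picture the arm hides the trigger, the release button, the brush and part of the spatula. I did not check those again after clearing away. The clamp position fitted from the board was about 3 mm off sideways at the button, which I corrected before pressing.

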